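Put a misplaced assembly kit back into its own nests

ROBOT

A 7-joint arm with a two-finger parallel gripper is mounted at the origin on a cart in front of the work surface, level with it; the furniture and walls round the work are solid. World frame = base frame: x ahead of the robot, y to its left, z up, the work surface at z = 0. Lengths are in m, angles in rad, forces in N, time in s.
With the tool pointing down it reaches from about 0.425 to 0.925 m from the base axis. Payload 6.8 kg.
Tool frame: the origin (TCP) lies at the centre of the arm's flange, where the gripper is bolted on; the fingertips stand 173 mm ahead of it and the grasp point (between the pads) lies env.pinch_z ahead of it (env.pinch_z is the distance from the TCP to the grasp point, in m); z points along the fingers, y is the line along which they close (so a half turn about z gives the same grasp; the last joint's range is limited). The gripper opens to 85 mm and grips with 20 to 120 N. Pads are 22 mm wide; open, the fingers measure 114 mm over their backs; the gripper's body (76 mm by 85 mm) begins 54 mm behind the grasp point. The pads swing forward as they close: fully open they stand 13 mm farther back than shut.
Start: joints at [1.078, 0.477, 0.022, 1.555, -0.011, 1.109, -0.083], TCP at [0.253, -0.626, 0.405] pointing down, gripper open.
Joint ranges: [-2.96, 2.96], [-0.34, 2.1], [-1.41, 1.46], [0.24, 2.44], [-1.37, 4.51], [0.17, 1.92], [-2.96, 2.96]. Speed limits (rad/s): [2.39, 2.39, 3.14, 3.14, 3.14, 3.14, 3.14].

INTERFACE

Orientations are given as a 3x3 rotation matrix whose columns are the frame's x, y, z axes.
In Python, from station import sensors, snapshot, camera_model, job_done, env gives the robot as it stands.
- The arm moves only by the shell command python3 -m pendant 'ROWS'. ROWS is JSON, a list that holds one entry, the list of rows, each a list of 7 numbers: the shift along the tool's x, y, z in mm, then the turn, a rotation vector about the tool's x, y, z in rad, then the opening, from -1 (shut) to 1 (fully open), so that 0 is half open. A call has exactly 10 rows; each row shifts and turns the commanded pose from where the row before left it, along the tool's axes as they then stand; what a row does not reach is not made up. A row lasts 1/8 s, in which the tool goes at most 62.5 mm and 10.7 degrees, less where a joint would pass 70% of its speed; a pose out of reach is approached as far as the arm can. A call is refused whole if a number of a shift passes 62.5 or a number of a turn 0.188, either way. A call with a gripper value outside its range is refused whole. The fingers move at their own pace and stop on an object; the grip force is fixed at half the most. Time passes only in rows, so rows that do not move let the fingers close, or fill a call up. It gives the time, the measured TCP pose, the force, the opening and the grip force at its end, in the units of the state.
- sensors.observe(): the state, without advancing time (a new reading comes with each control period).
- snapshot(name): name is "scene" or "side" or "wrist"; returns (picture, depth): 384x512x3 uint8, blue, green, red; 384x512 float32, m along the optical axis (not along the pixel's ray), 0 where there is no reading.
- camera_model(name): a dict with "fovy" (degrees; the focal length in pixels is half the picture's height over the tangent of half this angle, whatever the lens; pixels are square), "cx", "cy" (the principal point, pixels), "eye" and "orientation" of the camera in the world. Camera axes: x right, y down, z forward; pixel columns grow to the right and rows downward; lengths in m; the calibration is good to about 2 mm. A picture is of the moment at which its call begins: read the wrist's pose just before it. camera_model takes no time and is no camera call; for the wrist camera it gives the pose at the moment of the call.
- job_done(): hands the job in; it is judged then, once.
The state is a dict: "time": time; "joint_pos": joint angles; "joint_velocities": joint speeds; "tau": joint torques, N m; "tcp_pos": TCP position; "orientation": TCP orientation; "force": force on the tool from outside, world axes, zero at the start; "wrist_torque": the same for the moment, N m; "gripper_width": finger opening in m; "grasp_force": force on a finger pad.
Only numpy, scipy, OpenCV 4.12 (cv2) and the standard library are available. Lean on these libraries where they do the work, as an engineer would, in place of code of your own. Each camera call takes 0.05 s, during which the arm holds its last target. There are 200 camera calls.

TASK

The four parts of an assembly kit have been put back in one another's nests in the grey kit tray. Put each part into the nest that is made for it, sitting right down on the pocket floor and standing the same way up as now: the drilled block in the oblong pocket, the stepped shaft in the plain round pocket, the brass bush over the pin in the round pocket, the nut in the hexagonal pocket. Every nest is taken at the start, but the bench beside the tray is free for a part to wait on; do not disturb the pliers and the spanner that lie beside the tray.

Things in the scene. Friction and masses are not known exactly. Their poses are not given: they have to be found in the camera images.
- block_mid (a point): Drilled aluminium block, 45 x 70 x 25 mm high (45 along its x, 70 along its y), 0.2 kg, plain pale grey. Starts lying flat on top of the hexagonal nest's plate, bridging the pocket. Point: its centre, 12.5 mm above its underside. Grasp across the 45 mm side.
- shaft_mid (a point): Turned steel stepped shaft standing on its wide end, 85 mm high, 0.42 kg: foot 40 mm across to 25 mm up, middle step 28 mm to 60 mm up, top 18 mm. Starts standing in the oblong pocket. Point: on its axis, 42.5 mm above its underside. Grasp it at mid-height, so that the gripper's body clears its top; fingers meet a smooth taper there (about 33 mm across), not the bare step.
- bush_mid (a point): Turned brass bush standing on end, 38 mm across, 30 mm high, bore 16 mm, 0.11 kg. Starts in the plain round pocket. Point: on its axis, 15 mm above its underside.
- nut_mid (a point): Dark steel hexagon nut lying flat, 30 mm across flats (measured along its x), 34 mm across corners (along its y), 16 mm high, 20 mm bore, 0.06 kg. Starts over the pin in the bush's pocket. Point: its centre, 8 mm above its underside. Grasp across the flats.
- nest_block_floor (a point): Oblong nest, for the block. Light plywood plate, 106 x 106 x 16 mm, fixed; its top is 20 mm above the bench. Pocket 6 mm deep with a 3 mm sloping lead-in; its black rubber floor is 14 mm above the bench. Point: centre of the pocket floor; x, y along the plate's edges. Pocket 55 mm along x, 80 mm along y. The four plates lie two by two, centres 110 mm apart, all at one yaw; which lies where varies.
- nest_shaft_floor (a point): Plain round nest, for the shaft. Light plywood plate, 106 x 106 x 16 mm, fixed; its top is 20 mm above the bench. Pocket 6 mm deep with a 3 mm sloping lead-in; its black rubber floor is 14 mm above the bench. Point: centre of the pocket floor; x, y along the plate's edges. Round pocket 50 mm across, without a pin.
- nest_bush_floor (a point): Round nest with a pin, for the bush. Light plywood plate, 106 x 106 x 16 mm, fixed; its top is 20 mm above the bench. Pocket 6 mm deep with a 3 mm sloping lead-in; its black rubber floor is 14 mm above the bench. Point: centre of the pocket floor; x, y along the plate's edges. Round pocket 48 mm across, with a round-topped steel pin 6 mm thick and 5 mm high at its centre, which fits the bush's bore.
- nest_nut_floor (a point): Hexagonal nest, for the nut. Light plywood plate, 106 x 106 x 16 mm, fixed; its top is 20 mm above the bench. Pocket 6 mm deep with a 3 mm sloping lead-in; its black rubber floor is 14 mm above the bench. Point: centre of the pocket floor; x, y along the plate's edges. Pocket 40 mm across flats (a pair of flats faces along x); the nut goes in at any yaw, best with its flats parallel to the pocket's.
- pliers: Bystander: combination pliers with red grips, 58 x 179 x 14 mm (179 along its y), loose on the bench left (+y) of the tray; origin at the centre of its underside. The tray round the nests is grey sheet steel, 232 mm square, rim 14 mm high, with a low wire bail (18 mm out) at its near and far edges; it does not move. To the right (-y) of it the bench is bare for 150 mm.
- spanner: Bystander: small combination spanner, 23 x 154 x 6 mm (154 along its y), loose on the bench behind the far edge of the tray; origin at the centre of its underside. The bench top is z = 0.
There are look-alikes about, which are no part of the job. Of the things that look like the part that bears nut_mid, the smallest one is meant.

How it is judged:
By the outcome, as a careful person would: the job done as asked, in the order asked, and still so for the second after the job is handed in, with the robot touching nothing.
It also fails if it takes over 104 s, if anything falls off the work surface, if the arm or the gripper's body presses on something with over 40 N, if the wrist force passes 120 N, or if a joint passes its speed limit or range.

## Working session

There is one attempt and no reset: what is moved stays moved. The work goes in short steps, Python scripts to look and compute and a shell command to move; the robot and the scene stay as the last step left them, time stands still between calls to the robot, and variables do not carry over. Pictures are saved under pics/ and viewed, at most 14 in all, crops included, and the job is handed in when it is done.

```bash
ls; mkdir -p pics
python3 - <<'E'
from station import *
import cv2,json,numpy as np
print(env.pinch_z); s=sensors.observe(); print({k:np.round(v,3).tolist() for k,v in s.items()})
for n in("scene","side","wrist"):
    p,d=snapshot(n); m=camera_model(n); print(n,m); cv2.imwrite(f"pics/{n}0.png",p); np.savez(f"pics/{n}0",p=p,d=d,m=json.dumps({k:np.asarray(v).tolist() for k,v in m.items() if not isinstance(v,str)}))
p=[cv2.imread(f"pics/{n}0.png") for n in("scene","side")]
cv2.imwrite("pics/a.png",cv2.resize(np.hstack(p),(1024,384)))
E
```

```text
pics
0.1547
{'time': 0.0, 'joint_pos': [1.078, 0.478, 0.022, 1.556, -0.012, 1.109, -0.083], 'joint_velocities': [0.0, -0.001, 0.001, 0.002, -0.0, 0.001, -0.0], 'tau': [-0.0, -59.646, 1.607, -28.12, 0.012, 0.009, 0.0], 'tcp_pos': [0.253, -0.625, 0.404], 'orientation': [[0.927, 0.375, -0.001], [0.375, -0.927, 0.002], [-0.0, -0.002, -1.0]], 'force': [-0.359, 0.7, -0.196], 'wrist_torque': [0.006, 0.026, 0.02], 'grasp_force': 0.0, 'gripper_width': 0.085}
scene {'fovy': 54.73616730996069, 'cx': 256.81702830508493, 'cy': 201.1383464023177, 'eye': array([ 0.10793431, -0.51093095,  0.39504799]), 'orientation': array([[ 0.77653763, -0.22410288,  0.58886943],
       [-0.63005058, -0.28369023,  0.72288043],
       [ 0.00505692, -0.93236138, -0.36149229]])}
side {'fovy': 56.63805793149194, 'cx': 253.078980330861, 'cy': 196.19133243880833, 'eye': array([ 0.34339999, -0.60836696,  0.58064317]), 'orientation': array([[ 0.94909933, -0.16399782,  0.26891482],
       [-0.31437058, -0.54616209,  0.77645225],
       [ 0.01953461, -0.82146922, -0.56991817]])}
wrist {'fovy': 71.3116626409012, 'cx': 256.62662377659206, 'cy': 182.89367557413442, 'eye': array([ 0.32506793, -0.59691093,  0.37247989]), 'orientation': array([[ 0.37451534, -0.8845582 , -0.27801988],
       [-0.92721636, -0.35820095, -0.10937049],
       [-0.00284243,  0.29874551, -0.95432858]])}
```

View pics/scene0.png

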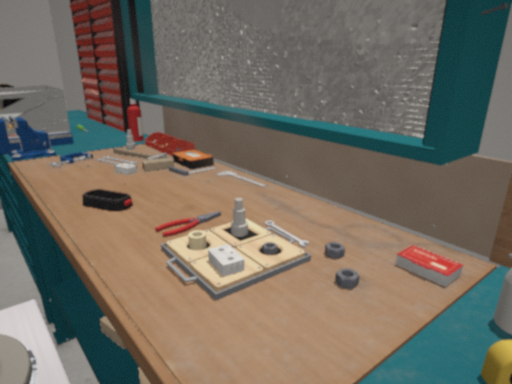

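View pics/side0.png

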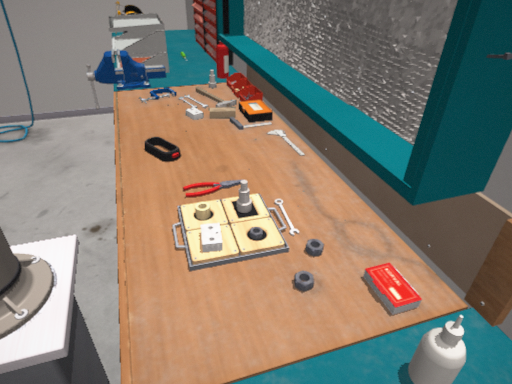

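The side view shows the tray at about (230,230), with bush (203,211), shaft (244,197), block (210,236) and nut (257,233). The pliers are at (215,187) and the spanner at (287,216). There are three nut candidates: (257,233) in the tray, and (314,246) and (304,281) on the bench. I choose the one in the tray, because it is over the pin and should be the smallest. Next I measure.

```bash
cat > h.py <<'E'
from station import *
import cv2,json,numpy as np
def cloud(n,save=None):
    m=camera_model(n); p,d=snapshot(n)
    f=192/np.tan(np.radians(m["fovy"])/2); v,u=np.mgrid[:384,:512]
    c=np.stack([(u-m["cx"])/f*d,(v-m["cy"])/f*d,d],-1)
    w=c@np.asarray(m["orientation"]).T+m["eye"]; w[d==0]=np.nan
    if save: cv2.imwrite(f"pics/{save}.png",p); np.savez(f"pics/{save}",p=p,w=w)
    return p,w
E
python3 - <<'E'
from h import *
p,w=cloud("side","s1")
for n,(u,v) in dict(bush=(203,206),shaft=(243,183),block=(210,228),nut=(257,229),n2=(314,242),n3=(304,278),trayL=(176,205),trayB=(190,265),trayR=(287,248),trayF=(265,193),bench=(250,300)).items():
    print(n,np.round(w[v,u],3))
# nut sizes: extents of points above the bench
for n,(u,v) in dict(n2=(314,246),n3=(304,281)).items():
    q=w[v-18:v+18,u-18:u+18].reshape(-1,3); q=q[q[:,2]>.008]; print(n,np.ptp(q,0),q.mean(0))
p=cv2.resize(p[160:310,160:345],None,fx=4,fy=4,interpolation=cv2.INTER_CUBIC); cv2.imwrite("pics/crop.png",p)
E
```

```text
bush [0.464 0.133 0.033]
shaft [0.566 0.113 0.097]
block [0.461 0.036 0.037]
nut [0.571 0.013 0.026]
n2 [ 0.689 -0.059  0.014]
n3 [ 0.623 -0.147  0.005]
trayL [ 0.402  0.205 -0.001]
trayB [ 0.397 -0.044  0.012]
trayR [ 0.621 -0.056  0.011]
trayF [ 0.656  0.189 -0.001]
bench [ 0.496 -0.163 -0.001]
n2 [0.04447486 0.04218094 0.01366143] [ 0.68303347 -0.07394643  0.01675233]
n3 [0.04253256 0.03850577 0.01397013] [ 0.61531555 -0.16004439  0.01679533]
```

View pics/crop.png

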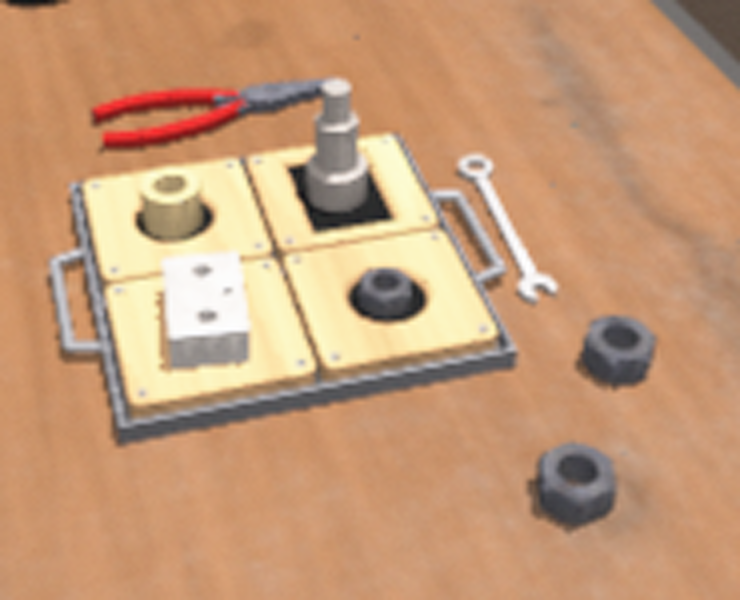

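The crop confirms it. The two bench nuts are about 42 mm across, so they are decoys, and the tray nut at side (257,233) is the smallest. Next I move to a survey pose above the tray.

```bash
python3 -m pendant '[[[38.8,-42.4,-1,0,0,0,1],[38.8,-42.4,-1,0,0,0,1],[38.8,-42.4,-1,0,0,0,1],[38.8,-42.4,-1,0,0,0,1],[38.8,-42.4,-1,0,0,0,1],[38.8,-42.4,-1,0,0,0,1],[38.8,-42.4,-1,0,0,0,1],[38.8,-42.4,-1,0,0,0,1],[38.8,-42.4,-1,0,0,0,1],[38.8,-42.4,-1,0,0,0,1]]]'
python3 -m pendant '[[[38.8,-42.4,-1,0,0,0,1],[38.8,-42.4,-1,0,0,0,1],[38.8,-42.4,-1,0,0,0,1],[0,0,0,0,0,-0.16,1],[0,0,0,0,0,-0.16,1],[0,0,0,0,0,-0.16,1],[0,0,0,0,0,-0.16,1],[0,0,0,0,0,-0.16,1],[0,0,0,0,0,-0.16,1],[0,0,0,0,0,-0.16,1]]]'
python3 - <<'E'
from h import *
s=sensors.observe();print(s["joint_pos"])
p,w=cloud("wrist","w1"); print(s["orientation"])
E
```

```text
time: 1.45
tcp_pos: [0.4541, -0.0853, 0.4149]
orientation: [[0.927, 0.375, 0.001], [0.375, -0.927, -0.0], [0.0, 0.001, -1.0]]
force: [1.0, -0.3, 0.1]
gripper_width: 0.0854
grasp_force: 0.0
time: 2.7
tcp_pos: [0.5139, 0.0745, 0.4176]
orientation: [[0.061, 0.998, -0.0], [0.998, -0.061, -0.0], [-0.0, -0.0, -1.0]]
force: [-0.6, -0.1, 0.2]
gripper_width: 0.0854
grasp_force: 0.0
[ 0.26301167  0.26658293 -0.62010114  1.87628069  0.17715162  1.05365478
 -0.48937206]
[[ 6.08350963e-02  9.98147815e-01 -1.75507406e-04]
 [ 9.98147815e-01 -6.08351251e-02 -1.63872867e-04]
 [-1.74246360e-04 -1.65213112e-04 -9.99999971e-01]]
```

View pics/w1.png

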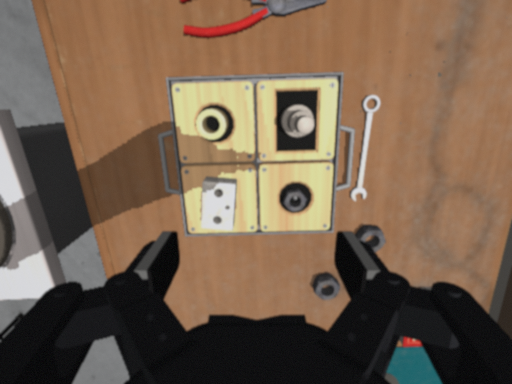

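The survey shows the whole tray: bush (213,124), shaft (297,120), block (219,203) and nut (295,198). The decoy nuts are at (370,237) and (326,287). Next I fit the positions.

```bash
cat >> h.py <<'E'
def rect(q):
    (c,s,a)=cv2.minAreaRect((q[:,:2]*1000).astype(np.float32)); return np.round(c,1),np.round(s,1),round(a,1)
def fitc(q):  # circle through hull of points
    c,r=cv2.minEnclosingCircle((q[:,:2]*1000).astype(np.float32)); return np.round(c,1),round(r,1)
E
python3 - <<'E'
from h import *
z=np.load("pics/w1.npz");p,w=z["p"],z["w"]
hsv=cv2.cvtColor(p,cv2.COLOR_BGR2HSV)
V,U=np.mgrid[:384,:512]
tray=(U>165)&(U<345)&(V>70)&(V<236)
print("bench z",np.nanmedian(w[240:260,200:300,2]))
W=w[...,2]
yel=tray&(hsv[...,1]>60)&(abs(W-.02)<.006)&(hsv[...,0]>15)&(hsv[...,0]<35)
print("plate z",np.median(W[yel]))
lab=dict(bush=(213,124),shaft=(297,120),block=(219,203),nut=(295,198))
print("plates all",rect(w[yel]))
n,l,st,ct=cv2.connectedComponentsWithStats(yel.astype(np.uint8),connectivity=4)
for i in range(1,n):
    if st[i,4]>1500: print("plate",st[i],rect(w[l==i]))
for k,(u,v) in lab.items():
    m=(abs(U-u)<30)&(abs(V-v)<32)
    q=w[m]; 
    lo,hi={"bush":(.040,.05),"shaft":(.09,.11),"block":(.040,.052),"nut":(.0265,.036)}[k]
    q=q[(q[:,2]>lo)&(q[:,2]<hi)]
    print(k,len(q),"zmed",np.median(q[:,2]),rect(q),fitc(q),np.round(q.mean(0),4))
    blk=m&(hsv[...,2]<60)&(W<.022)
    print("  black",blk.sum(),rect(w[blk]),fitc(w[blk]),np.nanmedian(W[blk]))
cv2.imwrite("pics/w1c.png",cv2.resize(p[68:240,160:350],None,fx=4,fy=3.45,interpolation=cv2.INTER_CUBIC))
E
```

```text
bench z -0.0012115781730379083
plate z 0.018969173658367644
plates all (array([513.7,  66.3]), array([215.8, 216.4]), 88.2)
plate [ 256   79   80   82 3315] (array([570.6, 119.4]), array([105.6, 106. ]), 88.1)
plate [ 171   81   84   81 4058] (array([460.6, 123.2]), array([105.3, 106.2]), 88.1)
plate [ 258  161   75   70 4049] (array([567. ,  10.1]), array([106.4, 106.2]), 88.3)
plate [ 213  164   44   68 1512] (array([480. ,  13.1]), array([105.2,  60. ]), 88.3)
bush 494 zmed 0.04310258049825938 (array([459.6, 125. ]), array([35.9, 36.8]), 86.2) (array([459.4, 125. ]), 19.2) [0.4597 0.1253 0.0431]
  black 263 (array([466.5, 125.5]), array([33.5, 45.7]), 28.2) (array([460.8, 122.9]), 23.5) 0.013172384687484218
shaft 247 zmed 0.09798301535169218 (array([568.7, 122.6]), array([16.7, 17.5]), 87.8) (array([568.7, 122.4]), 9.0) [0.5684 0.1228 0.0978]
  black 1228 (array([571.1, 119.2]), array([76.8, 51.8]), 87.7) (array([571.1, 119.2]), 45.2) 0.013151540971240022
block 1468 zmed 0.043900381273240724 (array([456.8,  14.3]), array([70.4, 45.1]), 81.4) (array([456.4,  14.7]), 40.5) [0.457  0.0157 0.0439]
  black 0 (array([0., 0.]), array([0., 0.]), 0.0) (array([0., 0.]), 0.0) nan
nut 252 zmed 0.02882763401040231 (array([565.5,   9.3]), array([31.6, 30.1]), 2.2) (array([565.2,   9.6]), 16.4) [0.5649 0.0102 0.0288]
  black 292 (array([567.8,  10.7]), array([37.5, 41.9]), 87.6) (array([567.6,   8.6]), 21.9) 0.013253584794512607
  return np.nanmean(a, axis, out=out, keepdims=keepdims)
```

View pics/w1c.png

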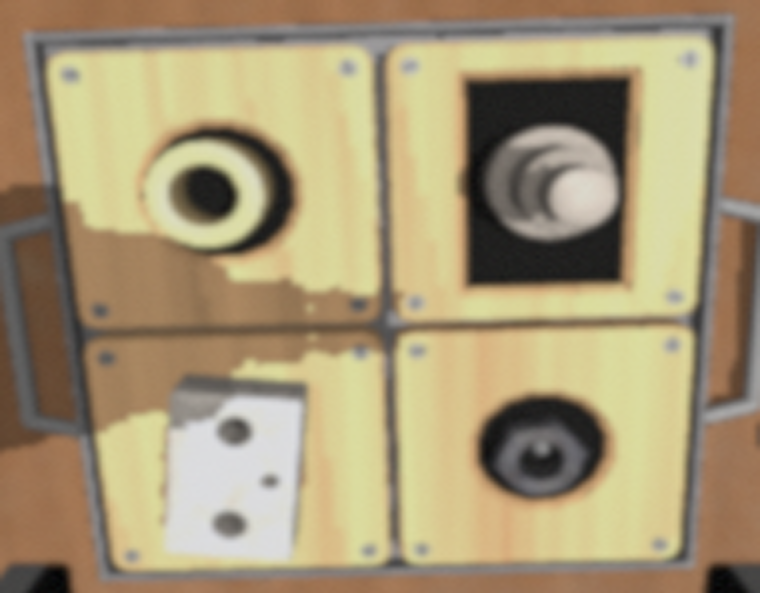

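```bash
cat >> h.py <<'E'
def go(x,y,z,yaw=None):  # mm, deg of tool-y (closing) line; prints tool-axes shift
    s=sensors.observe();R=np.asarray(s["orientation"]);d=R.T@(np.array([x,y,z])-np.asarray(s["tcp_pos"])*1000)
    cur=np.degrees(np.arctan2(R[1,1],R[0,1])); 
    print("tcp",np.round(np.asarray(s["tcp_pos"])*1000,1),"shift",np.round(d,1),"tooly yaw",round(cur,2),"turn z", None if yaw is None else round(-np.radians((yaw-cur+90)%180-90),3))
E
python3 - <<'E'
from h import *
z=np.load("pics/w1.npz");p,w=z["p"],z["w"]
W=w[...,2]; f=(W>.12)&(W<.35); V,U=np.mgrid[:384,:512]
for nm,m in (("L",f&(U<256)),("R",f&(U>256))):
    q=w[m]; print(nm,len(q),"lowest below TCP",417.6-1000*np.percentile(q[:,2],[0,.5,2,5]))
    t=q[q[:,2]<np.percentile(q[:,2],10)]; print((t.min(0)*1000).round(),(t.max(0)*1000).round())
# nut orientation
m=(abs(U-295)<30)&(abs(V-198)<32); q=w[m]; q=q[(q[:,2]>.0265)&(q[:,2]<.036)][:,:2]*1000
for a in range(-30,60,6):
    e=q@[np.cos(np.radians(a)),np.sin(np.radians(a))]; print(a,round(np.ptp(e),1),round((e.max()+e.min())/2,1),end=" | ")
print(); go(456.8,14.3,260,-8.6)
E
```

```text
L 21456 lowest below TCP [161.84961171 156.21006057 148.7620484  137.34648447]
[459.  66. 256.] [473.  90. 297.]
R 21436 lowest below TCP [161.06539912 156.21707904 148.81675752 137.38670717]
[556.  60. 257.] [572.  84. 297.]
-30 30.1 485.0 | -24 29.7 512.2 | -18 30.2 534.4 | -12 30.9 550.9 | -6 31.3 561.3 | 0 31.5 565.5 | 6 31.8 563.3 | 12 31.7 555.0 | 18 31.3 540.5 | 24 30.6 520.1 | 30 30.1 494.0 | 36 29.7 462.7 | 42 30.0 426.3 | 48 31.2 385.2 | 54 32.1 339.9 | 
tcp [513.9  74.4 417.6] shift [-63.1 -53.7 157.6] tooly yaw -3.14 turn z 0.095
```

```bash
python3 -m pendant '[[[-15.8,-13.4,40,0,0,0,0.6],[-15.8,-13.4,40,0,0,0,0.6],[-15.8,-13.4,40,0,0,0,0.6],[-15.8,-13.4,38,0,0,0,0.6],[0,0,10,0,0,0.095,0.6],[0,0,10,0,0,0,0.6],[0,0,0,0,0,0,0.6],[0,0,0,0,0,0,0.6],[0,0,0,0,0,0,0.6],[0,0,0,0,0,0,0.6]]]'
python3 - <<'E'
from h import *
go(456.8,14.3,200,-8.6)
E
```

```text
time: 4.0
tcp_pos: [0.4565, 0.0151, 0.2401]
orientation: [[0.16, 0.987, 0.001], [0.987, -0.16, -0.0], [0.0, 0.001, -1.0]]
force: [0.0, -0.0, 0.7]
gripper_width: 0.0685
grasp_force: 0.0
tcp [456.5  15.1 240.1] shift [-0.7  0.4 40.1] tooly yaw -9.22 turn z -0.011
```

```bash
python3 -m pendant '[[[0,0,20,0,0,-0.01,0.6],[0,0,20,0,0,0,0.6],[0,0,0,0,0,0,0.6],[0,0,0,0,0,0,-1],[0,0,0,0,0,0,-1],[0,0,0,0,0,0,-1],[0,0,0,0,0,0,-1],[0,0,0,0,0,0,-1],[0,0,0,0,0,0,-1],[0,0,0,0,0,0,-1]]]'
python3 -m pendant '[[[0,0,-20,0,0,0,-1],[0,0,-20,0,0,0,-1],[0,0,-10,0,0,0,-1],[-45,0,0,0,0,0,-1],[-45,0,0,0,0,0,-1],[-45,0,0,0,0,0,-1],[0,0,20,0,0,0,-1],[0,0,0,0,0,0,-1],[0,0,0,0,0,0,-1],[0,0,0,0,0,0,-1]]]'
```

```text
time: 5.25
tcp_pos: [0.4568, 0.0152, 0.2007]
orientation: [[0.15, 0.989, 0.002], [0.989, -0.15, -0.0], [0.0, 0.002, -1.0]]
force: [-0.7, -0.5, 5.7]
gripper_width: 0.044
grasp_force: 62.0
time: 6.5
tcp_pos: [0.4365, -0.1177, 0.2303]
orientation: [[0.149, 0.989, 0.001], [0.989, -0.149, -0.0], [0.0, 0.001, -1.0]]
force: [-0.1, 0.2, -1.5]
gripper_width: 0.0437
grasp_force: 61.9
```

```bash
python3 -m pendant '[[[0,0,25,0,0,0,-1],[0,0,20,0,0,0,-1],[0,0,4,0,0,0,-1],[0,0,0,0,0,0,-1],[0,0,0,0,0,0,-1],[0,0,0,0,0,0,0.4],[0,0,0,0,0,0,0.4],[0,0,0,0,0,0,0.4],[0,0,0,0,0,0,0.4],[0,0,-5,0,0,0,0.4]]]'
python3 -m pendant '[[[0,0,-35,0,0,0,0.4],[0,0,-39,0,0,0,0.4],[36.3,27.1,0,0,0,0,0.4],[36.3,27.1,0,0,0,0,0.4],[36.3,27.1,0,0,0,0,0.4],[36.3,27.1,0,0,0,0,0.4],[0,0,0,0,0,0,0.4],[0,0,0,0,0,0,0.4],[0,0,0,0,0,0,0.4],[0,0,0,0,0,0,0.4]]]'
python3 - <<'E'
from h import *
p,w=cloud("wrist","w2")
W=w[...,2]
q=w[(W>.025)&(W<.036)&(np.hypot(w[...,0]-.565,w[...,1]-.0095)<.025)]
print(len(q),np.median(q[:,2]),rect(q),fitc(q))
q=q[:,:2]*1000
for a in range(-30,60,6):
    e=q@[np.cos(np.radians(a)),np.sin(np.radians(a))]; print(a,round(np.ptp(e),1),end=" | ")
go(565.3,9.5,192,-25)
E
```

```text
time: 7.75
tcp_pos: [0.4359, -0.1183, 0.1857]
orientation: [[0.15, 0.989, -0.001], [0.989, -0.15, 0.0], [0.0, -0.001, -1.0]]
force: [0.4, -0.1, 0.1]
gripper_width: 0.06
grasp_force: 0.0
time: 9.0
tcp_pos: [0.5646, 0.0078, 0.2598]
orientation: [[0.152, 0.988, -0.0], [0.988, -0.152, -0.001], [-0.001, -0.0, -1.0]]
force: [0.6, 0.9, 0.2]
gripper_width: 0.0595
grasp_force: 0.0
862 0.028868582715933913 (array([565.2,   8.9]), array([33.7, 30. ]), 63.2) (array([565.3,   8.8]), 17.0)
-30 30.6 | -24 30.1 | -18 31.0 | -12 31.8 | -6 32.4 | 0 33.0 | 6 33.3 | 12 33.2 | 18 32.7 | 24 31.9 | 30 31.0 | 36 30.3 | 42 31.2 | 48 32.3 | 54 33.1 | tcp [564.7   8.  259.8] shift [ 1.6  0.4 67.8] tooly yaw -8.72 turn z 0.284
```

View pics/w2.png

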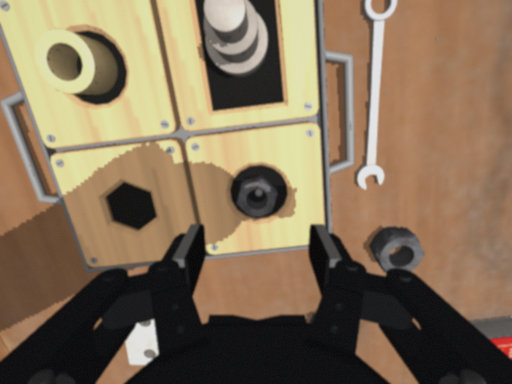

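Run:
```python
from h import *
z=np.load("pics/w2.npz");p,w=z["p"],z["w"];W=w[...,2]
V,U=np.mgrid[:384,:512]
q=w[(W>.05)&(W<.2)&(V>200)]; print("tips below TCP",259.8-1000*np.percentile(q[:,2],[0,.5,2]))
m=(p.max(2)<40)&(abs(U-131)<40)&(abs(V-205)<40); q=w[m]; print(m.sum(),rect(q),fitc(q),np.median(q[:,2]))
q=q[:,:2]*1000
for a in range(-30,30,6):
    e=q@[np.cos(np.radians(a)),np.sin(np.radians(a))]; print(a,round(np.ptp(e),1),end=" | ")
go(565.2,8.9,192,-25.5)
```

```text
tips below TCP [169.8159628  162.76671987 153.50807174]
1451 (array([452.4,  14.8]), array([36.7, 30.3]), 57.4) (array([456.4,  12.7]), 20.9) nan
-30 nan | -24 nan | -18 nan | -12 nan | -6 nan | 0 nan | 6 nan | 12 nan | 18 nan | 24 nan | tcp [564.7   8.  259.8] shift [ 1.   0.4 67.8] tooly yaw -8.72 turn z 0.293
```

```bash
python3 -m pendant '[[[1,0.4,0,0,0,0.15,0.4],[0,0,20,0,0,0.143,0.4],[0,0,25,0,0,0,0.4],[0,0,15,0,0,0,0.2],[0,0,6,0,0,0,0.2],[0,0,0,0,0,0,0.2],[0,0,0,0,0,0,-0.2],[0,0,0,0,0,0,-1],[0,0,0,0,0,0,-1],[0,0,0,0,0,0,-1]]]'
python3 -m pendant '[[[0,0,0,0,0,0,-1],[0,0,0,0,0,0,-1],[0,0,0,0,0,0,-1],[0,0,0,0,0,0,-1],[0,0,0,0,0,0,-1],[0,0,-10,0,0,0,-1],[0,0,-15,0,0,0,-1],[0,0,-15,0,0,0,-1],[0,0,0,0,0,0,-1],[0,0,0,0,0,0,-1]]]'
python3 - <<'E'
from h import *
go(457.0+.2,13.0+.0,195,-1.8)
E
```

```text
time: 10.3
tcp_pos: [0.566, 0.0098, 0.1947]
orientation: [[0.43, 0.903, 0.002], [0.903, -0.43, -0.0], [0.001, 0.001, -1.0]]
force: [-1.9, 0.4, 6.4]
gripper_width: 0.0277
grasp_force: 59.6
time: 11.55
tcp_pos: [0.5655, 0.0096, 0.2337]
orientation: [[0.43, 0.903, 0.0], [0.903, -0.43, -0.0], [-0.0, 0.0, -1.0]]
force: [-0.8, 0.5, -0.6]
gripper_width: 0.0279
grasp_force: 59.4
tcp [565.5   9.6 233.7] shift [-43.5 -99.2  38.7] tooly yaw -25.45 turn z -0.413
```

```bash
python3 -m pendant '[[[-14.5,-33.1,0,0,0,0,-1],[-14.5,-33.1,0,0,0,0,-1],[-14.5,-33,0,0,0,0,-1],[0,0,0,0,0,-0.138,-1],[0,0,0,0,0,-0.138,-1],[0,0,0,0,0,-0.137,-1],[0,0,10,0,0,0,-1],[0,0,0,0,0,0,-1],[0,0,0,0,0,0,-1],[0,0,0,0,0,0,-1]]]'
python3 - <<'E'
from h import *
go(457.0,13.0,195,-1.8)
p,w=cloud("wrist","w3")
E
```

```text
time: 12.8
tcp_pos: [0.4574, 0.0132, 0.2237]
orientation: [[0.031, 1.0, 0.0], [1.0, -0.031, -0.0], [-0.0, 0.0, -1.0]]
force: [0.3, 0.4, -1.0]
gripper_width: 0.028
grasp_force: 59.4
tcp [457.4  13.2 223.7] shift [-0.2 -0.4 28.7] tooly yaw -1.8 turn z -0.0
```

View pics/w3.png

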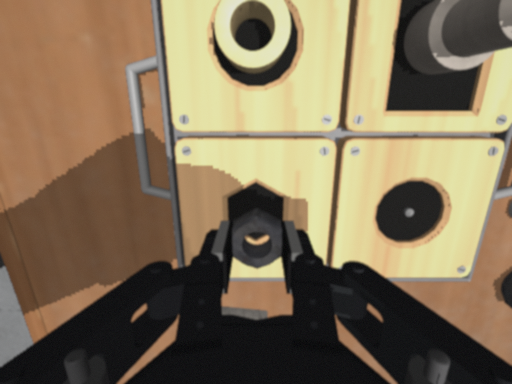

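The picture shows the nut held square at (258,240) over the hexagonal pocket. The pin nest is empty, with its pin at (409,212).

```bash
python3 -m pendant '[[[-0.2,-0.4,12,0,0,0,-1],[0,0,8,0,0,0,-1],[0,0,5,0,0,0,-1],[0,0,3.5,0,0,0,-1],[0,0,0,0,0,0,-1],[0,0,0,0,0,0,0],[0,0,0,0,0,0,0],[0,0,0,0,0,0,0],[0,0,0,0,0,0,0],[0,0,-6,0,0,0,0]]]'
python3 -m pendant '[[[0,0,-35,0,0,0,0.4],[0,0,-35,0,0,0,0.4],[20,0,-30,0,0,0,0.4],[0,0,0,0,0,0,0.4],[0,0,0,0,0,0,0.4],[0,0,0,0,0,0,0.4],[0,0,0,0,0,0,0.4],[0,0,0,0,0,0,0.4],[0,0,0,0,0,0,0.4],[0,0,0,0,0,0,0.4]]]'
python3 - <<'E'
from h import *
p,w=cloud("wrist","w4")
cv2.imwrite("pics/w4.png",p)
W=w[...,2]
q=w[(W>.022)&(W<.036)&(np.hypot(w[...,0]-.457,w[...,1]-.013)<.022)&(p.max(2)<120)]
if len(q): print("nut above plate?",len(q),np.median(q[:,2]),rect(q),fitc(q))
q=w[(W>.008)&(W<.036)&(np.hypot(w[...,0]-.457,w[...,1]-.013)<.012)]; print("z",np.percentile(q[:,2],[5,50,95]))
q=w[(W>.04)&(W<.05)&(np.hypot(w[...,0]-.4596,w[...,1]-.125)<.03)]; print("bush",np.median(q[:,2]),rect(q),fitc(q))
go(459.6,125,200,-1.8)
E
```

```text
time: 14.1
tcp_pos: [0.4567, 0.0129, 0.2012]
orientation: [[0.031, 1.0, -0.001], [1.0, -0.031, -0.0], [-0.0, -0.001, -1.0]]
force: [0.4, -0.1, -0.8]
gripper_width: 0.0426
grasp_force: 0.0
time: 15.35
tcp_pos: [0.4576, 0.0329, 0.3011]
orientation: [[0.031, 1.0, -0.0], [1.0, -0.031, 0.0], [0.0, -0.0, -1.0]]
force: [-0.2, -0.0, 0.6]
gripper_width: 0.0597
grasp_force: 0.0
nut above plate? 558 0.028735995742589004 (array([457.7,  12.5]), array([32.3, 28.8]), 29.2) (array([457.5,  12.6]), 16.3)
z [0.01239716 0.02761889 0.02991613]
bush 0.043216313208251395 (array([459.3, 124.6]), array([37.7, 37.2]), 42.1) (array([459.4, 124.7]), 19.1)
tcp [457.6  32.9 301.2] shift [ 92.1  -0.8 101.2] tooly yaw -1.78 turn z 0.0
```

View pics/w4.png

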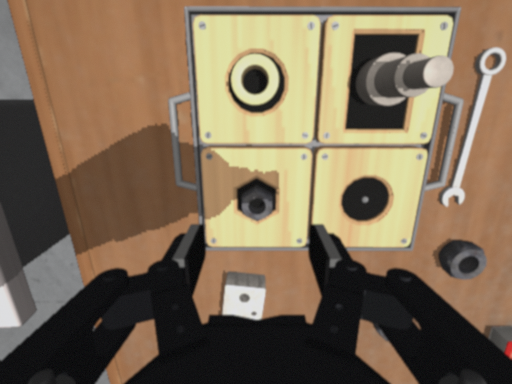

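The picture shows the nut seated at (258,200), with its top at the expected height. The bush is at (255,80) and the shaft is unmoved. Next is the bush.

```bash
python3 -m pendant '[[[45.9,-0.5,0,0,0,0,0.4],[45.9,-0.5,0,0,0,0,0.4],[0,0,40,0,0,0,0.4],[0,0,40,0,0,0,0.4],[0,0,20,0,0,0,0.4],[0,0,5,0,0,0,0.4],[0,0,0,0,0,0,0.4],[0,0,0,0,0,0,-1],[0,0,0,0,0,0,-1],[0,0,0,0,0,0,-1]]]'
python3 -m pendant '[[[0,0,0,0,0,0,-1],[0,0,0,0,0,0,-1],[0,0,0,0,0,0,-1],[0,0,-10,0,0,0,-1],[0,0,-20,0,0,0,-1],[0,0,-15,0,0,0,-1],[0,0,-15,0,0,0,-1],[0,0,0,0,0,0,-1],[0,0,0,0,0,0,-1],[0,0,0,0,0,0,-1]]]'
python3 - <<'E'
from h import *
go(567,9.9,198,-1.8)
E
```

```text
time: 16.65
tcp_pos: [0.4599, 0.1248, 0.1975]
orientation: [[0.031, 1.0, 0.002], [1.0, -0.031, 0.0], [0.0, 0.002, -1.0]]
force: [-1.5, -1.1, 6.3]
gripper_width: 0.0359
grasp_force: 59.2
time: 17.9
tcp_pos: [0.4591, 0.1245, 0.2556]
orientation: [[0.031, 1.0, -0.001], [1.0, -0.031, -0.0], [-0.0, -0.001, -1.0]]
force: [0.2, -0.3, -1.6]
gripper_width: 0.036
grasp_force: 60.1
tcp [459.1 124.5 255.6] shift [-111.2  111.4   57.5] tooly yaw -1.77 turn z 0.0
```

```bash
python3 -m pendant '[[[-55.6,0,0,0,0,0,-1],[-55.6,0,0,0,0,0,-1],[0,55.7,0,0,0,0,-1],[0,55.7,0,0,0,0,-1],[0,0,20,0,0,0,-1],[0,0,10,0,0,0,-1],[0,0,0,0,0,0,-1],[0,0,0,0,0,0,-1],[0,0,0,0,0,0,-1],[0,0,0,0,0,0,-1]]]'
python3 - <<'E'
from h import *
p,w=cloud("wrist","w5")
W=w[...,2]
q=w[(W>.048)&(W<.085)&(np.hypot(w[...,0]-.567,w[...,1]-.0099)<.025)&(p[...,2].astype(int)>p[...,0].astype(int)+25)]
print("bush",np.percentile(q[:,2],[5,50,95])); t=q[q[:,2]>np.percentile(q[:,2],95)-.004]; print(rect(t),fitc(t))
go(567,9.9,198,-1.8)
E
```

```text
time: 19.15
tcp_pos: [0.5673, 0.0101, 0.2267]
orientation: [[0.031, 1.0, 0.001], [1.0, -0.031, -0.0], [-0.0, 0.001, -1.0]]
force: [-1.1, 0.1, -2.2]
gripper_width: 0.0358
grasp_force: 60.3
bush [0.05142781 0.07149762 0.07301202]
(array([568.3,   9.9]), array([37.8, 36.2]), 87.9) (array([568.4,   8.6]), 20.6)
tcp [567.3  10.1 226.6] shift [-0.2 -0.3 28.6] tooly yaw -1.78 turn z 0.0
```

View pics/w5.png

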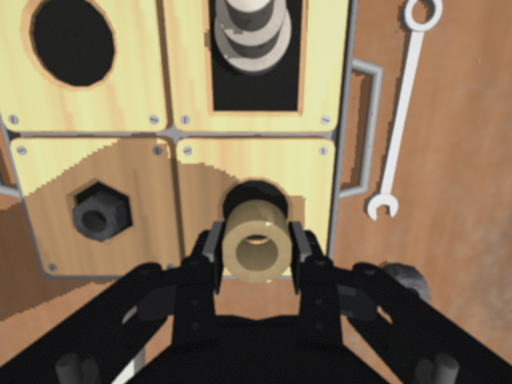

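The bush at (257,248) is upright and centred over the pin pocket. I lower it, release, retreat above the shaft's height, and check.

```bash
python3 -m pendant '[[[-0.2,-0.3,12,0,0,0,-1],[0,0,8,0,0,0,-1],[0,0,5,0,0,0,-1],[0,0,3.8,0,0,0,-1],[0,0,0,0,0,0,-1],[0,0,0,0,0,0,0.4],[0,0,0,0,0,0,0.4],[0,0,0,0,0,0,0.4],[0,0,0,0,0,0,0.4],[0,0,-6,0,0,0,0.4]]]'
python3 -m pendant '[[[0,0,-35,0,0,0,0.4],[0,0,-40,0,0,0,0.4],[20,0,-30,0,0,0,0.4],[0,0,0,0,0,0,0.4],[0,0,0,0,0,0,0.4],[0,0,0,0,0,0,0.4],[0,0,0,0,0,0,0.4],[0,0,0,0,0,0,0.4],[0,0,0,0,0,0,0.4],[0,0,0,0,0,0,0.4]]]'
python3 - <<'E'
from h import *
p,w=cloud("wrist","w6")
W=w[...,2]
q=w[(W>.036)&(W<.05)&(np.hypot(w[...,0]-.567,w[...,1]-.0099)<.03)]; print("bush",np.median(q[:,2]),rect(q),fitc(q))
q=w[(W>.09)&(W<.11)&(np.hypot(w[...,0]-.5687,w[...,1]-.1226)<.02)]; print("shaft",np.median(q[:,2]),rect(q),fitc(q))
q=w[(W>.035)&(W<.042)&(np.hypot(w[...,0]-.5687,w[...,1]-.1226)<.03)]; print("shaft foot",rect(q),fitc(q))
go(568.6,122.5,212,-1.8)
E
```

```text
time: 20.45
tcp_pos: [0.5668, 0.0099, 0.2033]
orientation: [[0.031, 1.0, -0.001], [1.0, -0.031, -0.0], [-0.0, -0.001, -1.0]]
force: [-0.0, -0.1, -0.4]
gripper_width: 0.0603
grasp_force: 0.0
time: 21.7
tcp_pos: [0.5676, 0.0299, 0.3084]
orientation: [[0.031, 1.0, -0.0], [1.0, -0.031, 0.0], [0.0, -0.0, -1.0]]
force: [-0.3, 0.7, 0.0]
gripper_width: 0.0603
grasp_force: 0.0
bush 0.042844133463078665 (array([567.6,  10.3]), array([37.9, 37. ]), 89.4) (array([567.4,  10.1]), 19.1)
shaft 0.09825983956216286 (array([569.1, 121.7]), array([17.4, 17.5]), 87.0) (array([569.1, 122. ]), 9.0)
shaft foot (array([569.6, 122. ]), array([39.1, 39.4]), 88.3) (array([569.4, 121.7]), 20.0)
tcp [567.6  29.9 308.4] shift [92.6 -1.9 96.4] tooly yaw -1.77 turn z 0.0
```

```bash
python3 -m pendant '[[[46,-0.7,0,0,0,0,0.4],[46.1,-0.7,0,0,0,0,0.4],[0,0,0,0,0,0,0.4],[0,0,40,0,0,0,0.4],[0,0,35,0,0,0,0.4],[0,0,16,0,0,0,0.4],[0,0,6,0,0,0,0.4],[0,0,0,0,0,0,0.4],[0,0,0,0,0,0,-1],[0,0,0,0,0,0,-1]]]'
python3 -m pendant '[[[0,0,0,0,0,0,-1],[0,0,0,0,0,0,-1],[0,0,0,0,0,0,-1],[0,0,0,0,0,0,-1],[0,0,-10,0,0,0,-1],[0,0,-15,0,0,0,-1],[0,0,-15,0,0,0,-1],[0,0,-15,0,0,0,-1],[0,0,0,0,0,0,-1],[0,0,0,0,0,0,-1]]]'
python3 - <<'E'
from h import *
go(460.5,123.1,212,-1.8)
E
```

```text
time: 23.0
tcp_pos: [0.5692, 0.1223, 0.213]
orientation: [[0.031, 1.0, 0.001], [1.0, -0.031, -0.0], [-0.0, 0.001, -1.0]]
force: [-3.4, -1.1, 8.6]
gripper_width: 0.0337
grasp_force: 58.6
time: 24.25
tcp_pos: [0.5689, 0.1218, 0.2662]
orientation: [[0.031, 1.0, -0.0], [1.0, -0.031, -0.0], [-0.0, -0.0, -1.0]]
force: [0.3, 0.2, -3.4]
gripper_width: 0.034
grasp_force: 59.1
tcp [568.9 121.8 266.2] shift [  -2.  -108.4   54.2] tooly yaw -1.79 turn z 0.0
```

```bash
python3 -m pendant '[[[-1,-54.2,0,0,0,0,-1],[-1,-54.2,0,0,0,0,-1],[0,0,0,0,0,0,-1],[0,0,15,0,0,0,-1],[0,0,10,0,0,0,-1],[0,0,0,0,0,0,-1],[0,0,0,0,0,0,-1],[0,0,0,0,0,0,-1],[0,0,0,0,0,0,-1],[0,0,0,0,0,0,-1]]]'
python3 - <<'E'
from h import *
p,w=cloud("wrist","w7")
go(460.5,123.1,212,-1.8)
E
```

```text
time: 25.5
tcp_pos: [0.4607, 0.1233, 0.2416]
orientation: [[0.031, 1.0, 0.0], [1.0, -0.031, -0.0], [-0.0, 0.0, -1.0]]
force: [-0.4, 0.1, -3.6]
gripper_width: 0.0341
grasp_force: 59.5
tcp [460.7 123.3 241.6] shift [-0.2 -0.2 29.6] tooly yaw -1.78 turn z 0.0
```

View pics/w7.png

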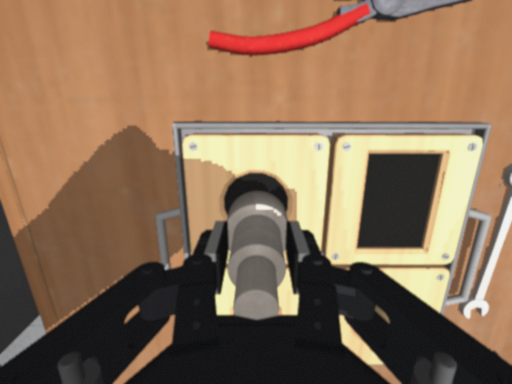

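The shaft is upright at (257,250) over the round pocket, and the oblong pocket at (400,200) is free. I lower it onto the floor and read the force before releasing.

```bash
python3 -m pendant '[[[-0.2,-0.2,12,0,0,0,-1],[0,0,8,0,0,0,-1],[0,0,5,0,0,0,-1],[0,0,3,0,0,0,-1],[0,0,1,0,0,0,-1],[0,0,0,0,0,0,-1],[0,0,0,0,0,0,-1],[0,0,0,0,0,0,-1],[0,0,0,0,0,0,-1],[0,0,0,0,0,0,-1]]]'
```

```text
time: 26.8
tcp_pos: [0.4603, 0.1233, 0.213]
orientation: [[0.031, 1.0, -0.0], [1.0, -0.031, -0.001], [-0.001, -0.0, -1.0]]
force: [-4.3, -0.4, 7.5]
gripper_width: 0.034
grasp_force: 61.4
```

```bash
python3 -m pendant '[[[0,0,0,0,0,0,0.2],[0,0,0,0,0,0,0.4],[0,0,0,0,0,0,0.4],[0,0,0,0,0,0,0.4],[0,0,0,0,0,0,0.4],[0,0,-10,0,0,0,0.4],[0,0,-30,0,0,0,0.4],[0,0,-35,0,0,0,0.6],[0,0,-32,0,0,0,0.6],[0,0,0,0,0,0,0.6]]]'
python3 -m pendant '[[[-55,-4.1,0,0,0,0,0.6],[-55,-4.1,0,0,0,0,0.6],[-55,-4.1,0,0,0,0,0.6],[-50,-4.1,10,0,0,0,0.6],[-10,0,10,0,0,0.12,0.6],[0,0,0,0,0,0,0.6],[0,0,0,0,0,0,0.6],[0,0,0,0,0,0,0.6],[0,0,0,0,0,0,0.6],[0,0,0,0,0,0,0.6]]]'
python3 - <<'E'
from h import *
p,w=cloud("wrist","w8"); W=w[...,2]
q=w[(W>.018)&(W<.03)&(np.hypot(w[...,0]-.4365,w[...,1]+.119)<.05)]; print("block",np.median(q[:,2]),rect(q))
q=w[(W>.085)&(W<.11)&(np.hypot(w[...,0]-.46,w[...,1]-.123)<.03)]; print("shaft",np.median(q[:,2]) if len(q) else None,rect(q))
go(436.5,-119,182,-8.6)
E
```

```text
time: 28.05
tcp_pos: [0.4612, 0.1237, 0.3222]
orientation: [[0.031, 0.999, 0.005], [1.0, -0.031, 0.001], [0.001, 0.005, -1.0]]
force: [-0.3, 1.0, 0.6]
gripper_width: 0.0684
grasp_force: 0.0
time: 29.3
tcp_pos: [0.4372, -0.101, 0.2996]
orientation: [[0.15, 0.989, 0.0], [0.989, -0.15, -0.0], [-0.0, 0.0, -1.0]]
force: [-0.2, -0.5, 0.1]
gripper_width: 0.0685
grasp_force: 0.0
block 0.024032838022232147 (array([ 437. , -119.7]), array([70.6, 45. ]), 81.3)
shaft None (array([0., 0.]), array([0., 0.]), 0.0)
tcp [ 437.1 -101.   299.5] shift [-17.9   2.  117.5] tooly yaw -8.61 turn z -0.0
```

View pics/w8.png

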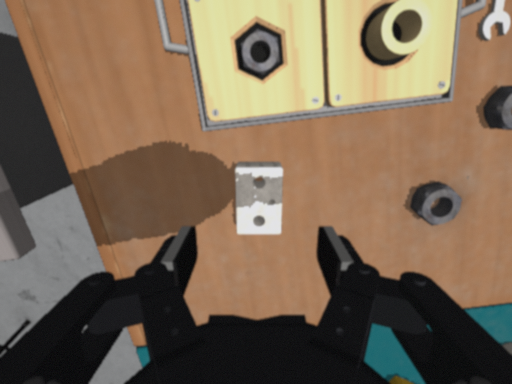

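The block at (259,200) is undisturbed on the bench. The nut at (260,52) and the bush at (395,33) are seated. I pick up the block.

```bash
python3 -m pendant '[[[-18.5,2.7,0,0,0,0,0.6],[0,0,40,0,0,0,0.6],[0,0,40,0,0,0,0.6],[0,0,28,0,0,0,0.6],[0,0,10.5,0,0,0,0.6],[0,0,0,0,0,0,0.6],[0,0,0,0,0,0,-1],[0,0,0,0,0,0,-1],[0,0,0,0,0,0,-1],[0,0,0,0,0,0,-1]]]'
python3 -m pendant '[[[0,0,0,0,0,0,-1],[0,0,0,0,0,0,-1],[0,0,0,0,0,0,-1],[0,0,-20,0,0,0,-1],[0,0,-30,0,0,0,-1],[0,0,-30,0,0,0,-1],[0,0,-10,0,0,0,-1],[0,0,0,0,0,-0.119,-1],[0,0,0,0,0,0,-1],[0,0,0,0,0,0,-1]]]'
python3 - <<'E'
from h import *
go(570.6,119.4,196,-1.8)
E
```

```text
time: 30.6
tcp_pos: [0.4374, -0.12, 0.1822]
orientation: [[0.151, 0.989, 0.002], [0.989, -0.151, -0.001], [-0.001, 0.002, -1.0]]
force: [-0.8, 0.1, 6.1]
gripper_width: 0.0437
grasp_force: 61.5
time: 31.85
tcp_pos: [0.4367, -0.12, 0.2705]
orientation: [[0.034, 0.999, -0.001], [0.999, -0.034, 0.0], [0.0, -0.001, -1.0]]
force: [0.8, -0.5, -1.8]
gripper_width: 0.0434
grasp_force: 62.1
tcp [ 436.7 -120.   270.5] shift [243.8 125.7  74.4] tooly yaw -1.96 turn z -0.003
```

```bash
python3 -m pendant '[[[48.8,25.1,0,0,0,0,-1],[48.8,25.1,0,0,0,0,-1],[48.8,25.1,0,0,0,0,-1],[48.8,25.2,0,0,0,0,-1],[48.6,25.2,0,0,0,0,-1],[0,0,25,0,0,0,-1],[0,0,20,0,0,0,-1],[0,0,0,0,0,0,-1],[0,0,0,0,0,0,-1],[0,0,0,0,0,0,-1]]]'
python3 - <<'E'
from h import *
p,w=cloud("wrist","w9"); W=w[...,2]
q=w[(W>.04)&(W<.068)&(np.hypot(w[...,0]-.5706,w[...,1]-.1194)<.05)&(p.min(2)>90)]; print("block",np.median(q[:,2]),rect(q))
go(570.6,119.4,196,-1.8)
E
```

```text
time: 33.1
tcp_pos: [0.5708, 0.1193, 0.2268]
orientation: [[0.033, 0.999, 0.002], [0.999, -0.033, 0.0], [0.0, 0.002, -1.0]]
force: [0.6, 0.1, -2.3]
gripper_width: 0.0436
grasp_force: 62.0
block 0.06684157014979979 (array([577.1, 118.8]), array([70.9, 59.5]), 88.2)
tcp [570.7 119.4 226.8] shift [ 0.  -0.2 30.8] tooly yaw -1.88 turn z -0.001
```

View pics/w9.png

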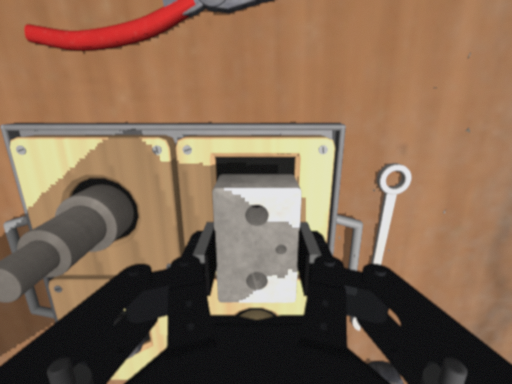

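The block at (257,240) is square over the oblong pocket. I lower it, release and retreat.

```bash
python3 -m pendant '[[[0.3,-0.2,13,0,0,0,-1],[0,0,8,0,0,0,-1],[0,0,5,0,0,0,-1],[0,0,4,0,0,0,-1],[0,0,1.3,0,0,0,-1],[0,0,0,0,0,0,-1],[0,0,0,0,0,0,0.5],[0,0,0,0,0,0,0.5],[0,0,0,0,0,0,0.5],[0,0,0,0,0,0,0.5]]]'
python3 -m pendant '[[[0,0,-6,0,0,0,0.5],[0,0,-30,0,0,0,0.5],[0,0,-45,0,0,0,0.5],[0,0,-50,0,0,0,0.5],[-40,-30,-40,0,0,0,0.5],[-20,-20,-40,0,0,0,0.5],[0,0,0,0,0,0,0.5],[0,0,0,0,0,0,0.5],[0,0,0,0,0,0,0.5],[0,0,0,0,0,0,0.5]]]'
python3 - <<'E'
from h import *
p,w=cloud("wrist","w10"); W=w[...,2]
for n,c,lo,hi in (("block",(.5706,.1194),.03,.05),("shaft",(.4605,.1231),.088,.11),("bush",(.567,.0099),.036,.05),("nut",(.457,.013),.024,.04)):
    q=w[(W>lo)&(W<hi)&(np.hypot(w[...,0]-c[0],w[...,1]-c[1])<.045)]; print(n,np.percentile(q[:,2],[10,50,90]).round(4),rect(q),fitc(q))
E
```

```text
time: 34.4
tcp_pos: [0.5702, 0.12, 0.1944]
orientation: [[0.032, 0.999, -0.0], [0.999, -0.032, 0.0], [0.0, -0.0, -1.0]]
force: [0.4, 0.9, 0.4]
gripper_width: 0.0641
grasp_force: 0.0
time: 35.65
tcp_pos: [0.5191, 0.0631, 0.4036]
orientation: [[0.031, 1.0, -0.002], [1.0, -0.031, 0.0], [0.0, -0.002, -1.0]]
force: [0.2, 0.6, -0.4]
gripper_width: 0.0642
grasp_force: 0.0
block [0.0371 0.0381 0.0392] (array([570.8, 120.5]), array([69.5, 45.2]), 88.2) (array([570.2, 120.4]), 40.5)
shaft [0.0963 0.0979 0.0989] (array([461.2, 123.4]), array([17.4, 17.2]), 86.0) (array([461. , 123.3]), 9.0)
bush [0.0395 0.0427 0.0436] (array([566.8,  10.5]), array([36.9, 37.5]), 0.5) (array([566.9,  10.1]), 19.3)
nut [0.0266 0.0287 0.0299] (array([457.6,  12. ]), array([29.8, 32. ]), 1.8) (array([457.5,  12. ]), 16.7)
```

View pics/w10.png

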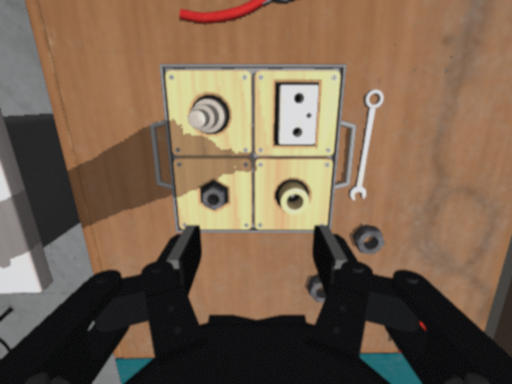

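All four parts are seated: shaft (210,113), block (297,113), nut (214,195) and bush (294,197). With the −1 mm depth bias, the measured tops match the expected 39, 99, 44 and 30 mm. The pliers and spanner look undisturbed.

```bash
python3 -c "from station import *; print(job_done())"
```

```text
the job is handed in; nothing more can be done
None
```

All four parts are in their own nests, measured right down on the pocket floors, the pliers and spanner look undisturbed, and the job was handed in at about 36 s of the 104 s allowed; no verdict came back.

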